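# Clip the thermometer onto the melting pot's eye

## Robot

A 6-joint arm with a two-finger parallel gripper is mounted at the origin on the work surface. World frame = base frame: x ahead of the robot, y to its left, z up, the work surface at z = 0. Lengths are in m, angles in degrees, forces in N, time in s.
With the tool pointing down it reaches from about 0.275 to 0.975 m from the base axis. Payload 8.4 kg.
Tool frame: the origin (TCP) lies midway between the tips of the shut fingers; the grasp point (between the pads) lies 19 mm behind it; z points along the fingers, y is the line along which they close (so a half turn about z gives the same grasp; the last joint's range is limited). The gripper opens to 92 mm and grips with 3 to 60 N. Pads are 20 mm wide; open, the fingers measure 128 mm over their backs; the gripper's body (75 mm by 189 mm) begins 69 mm behind the grasp point.
Start: joints at [-64.022, 20.225, 93.587, -0, 66.188, -0.138], TCP at [0.275, -0.561, 0.215] pointing down, gripper open.
Joint ranges: [-150.9, 150.9], [-52.94, 120.26], [3.33, 152.33], [-74.26, 254.26], [0, 154.13], [-172.89, 172.89]. Speed limits (degrees/s): [127.2, 127.2, 159.86, 180, 180, 180].

## Interface

Orientations are given as [roll, pitch, yaw] about the fixed x, y, z axes, in that order (R = Rz(yaw) Ry(pitch) Rx(roll)).
In Python, from plant import bot gives the robot as it stands.
- The arm moves only by the shell command python3 -m jog 'ROWS' [OPENING] [FORCE]. ROWS is text: rows parted by semicolons, each of 4 numbers parted by spaces: the shift along the tool's x, y, z in units of 1 m (1.0 is 1 m), then the turn about the tool's z in units of 30 degrees (1.0 is 30 degrees). In form: tx ty tz twist; .... A call has 1 to 12 rows; each row is the pose to reach, as a shift and turn from the pose commanded when the call began, along the tool's axes at that moment; what a row does not reach only later rows make up. A row lasts 1/10 s, in which the tool goes at most 50 mm and 8.59 degrees, less where a joint would pass 70% of its speed; a pose out of reach is approached as far as the arm can. A call with a number of a shift or a turn outside -1 to 1 is refused whole. A call with a gripper value outside its range is refused whole. OPENING is the gripper's target within -1 to 1 (shut at 1, half-way at 0, fully open at -1), set as the call begins (- or left out, the last holds). The fingers move at their own pace and stop on an object; FORCE is the grip in N (left out, the last holds). Time passes only in rows, so rows that repeat a pose let the fingers close. It gives the time, the measured TCP pose, the force, the opening and the grip force at its end, in the units of the state.
- bot.sense(): the state, without advancing time (a new reading comes with each control period).
- bot.get_image(name): name is "side" or "top"; returns (picture, depth): 384x512x3 uint8, red, green, blue; 384x512 float32, m along the optical axis (not along the pixel's ray), 0 where there is no reading.
- bot.camera_model(name): a dict with "vfov" (degrees; the focal length in pixels is half the picture's height over the tangent of half this angle, whatever the lens; pixels are square), "cx", "cy" (the principal point, pixels), "world_to_cam" (4x4, takes a point from world to camera coordinates). Camera axes: x right, y down, z forward; pixel columns grow to the right and rows downward; lengths in m; the calibration is good to about 2 mm. A picture is of the moment at which its call begins. camera_model takes no time and is no camera call.
- bot.close_job(): hands the job in; it is judged then, once.
Trained networks look in the newest picture that a camera, given by its name, has taken for a name from the list of things; names that differ only in an ending like _2 or _b are one class to them, and where a whole thing is asked for, a point or a joint stands for the part that bears it (a point fixed in the world has none). Each returns a list of dicts, best first, with "conf" (0 to 1); they miss things now and then, are a little off and sometimes report something else, mostly with a low value. They report only what shows in the picture. A call takes as long as a camera call. They do not tell look-alikes from the thing itself.
- bot.spot_in(name, camera): "extent" ([centre column, centre row, width, height] in pixels, round what is visible of it).
- bot.regions_of(name, camera): "region" (384x512 bool, what is visible of it) and "extent" ([centre column, centre row, width, height] in pixels, round what is visible of it).
The state is a dict: "time": time; "joint_positions": joint angles; "dq": joint speeds; "joint_torque": joint torques, N m; "ee_pos": TCP position; "tool_rot": TCP orientation; "force": force on the tool from outside, world axes, zero at the start; "ft_torque": the same for the moment, N m; "opening": opening from 0.0 (shut) to 1.0 (fully open); "finger_force": force on a finger pad.
Only numpy, scipy, OpenCV 4.12 (cv2) and the standard library are available. Lean on these libraries where they do the work, as an engineer would, in place of code of your own. Each camera call takes 0.05 s, during which the arm holds its last target. There are 200 camera calls.

## Task

Pick up the thermometer by its black tab and clip its snap hook onto the steel eye on the melting pot: bring the eye bar in under the hook's nose, then press the hook gently down so that the bar pushes the sprung gate in, passes it and the gate springs shut behind it, never leaning on the eye with more than 15 N. Leave the thermometer hanging still from the eye, let go of it, and leave the other things where they are.

Things in the scene. Friction and masses are not known exactly. Their poses are not given: they have to be found in the camera images.
- thermo: Loose pot thermometer standing upright, 0.18 to 0.3 kg. White block 40 (x) by 52 (y) by 54 mm high, display on its -x face; above it a snap hook of 8 mm steel bar in the plane y = 0, and a black tab on top. Origin: centre of the block's underside; z up, x towards the hook's nose. The space between the block and the gate is open towards +x.
- tab (a point): Grip point on the thermometer's tab: x = 0, y = 0, z = 187 mm of thermo, same axes. The tab is a black block 24 mm (x) by 14 mm (y), from z = 162 to 206 mm, directly above the hook's bow; it can be pinched from above across either pair of faces.
- seat (a point): Inner top of the hook's bow: x = 0, y = 0, z = 156 mm of thermo, same axes. It rests on the eye bar when hung. The hook is an upside-down J, 24 mm clear inside: shank at x = -16 mm rising from the block, nose (free end) at x = +16 mm coming down to z = 121 mm; the mouth between them faces down and is closed by the gate.
- entry (a point): Point in the open space below the gate: x = 4.5 mm, y = 0, z = 87 mm of thermo, same axes, between the block's top (z = 54 mm) and the gate's underside (z = 119.5 mm). Bring the eye bar here from the nose side (+x), then press the hook down. The bar passes the gate well at this x.
- gate (a joint): Sprung gate, 5 mm brass pin, 30 mm long, hinged on the shank at x = -13, z = 122 mm of thermo, reaching to the nose. 0 rad shut; grows as it swings up into the hook (stop 1.25), never outwards. Pressing it in on the bar takes about 4 to 8 N; it opens about 1 rad, then snaps shut behind the bar when that is some 24 mm above the hinge; 3 to 6 mm more and the bow sits hard on the bar.
- pot: Fixed lidded steel melting pot, 240 mm across, 160 mm high (198 mm to the top of the lid's knob). Origin: centre of its underside; z up. Its -x side carries a dark upright slotted bracket 50 mm wide, front face at x = -127 mm, z = 120 to 250 mm, and in it the steel eye.
- eye_mid (a point): Middle of the eye's range: x = -185, y = 0, z = 220 mm of pot, same axes (x from eye to pot). The eye is a level staple of 9 mm round bar: front bar along y, 73 mm over all, at x = -185 mm, arms at y = -32 and +32 mm back to the bracket. It is clamped firmly, but its bar is up to 22 mm above or below this point: height not measured, find it by feel or sight.
- timer: Bystander: grey kitchen timer standing upright, 35 by 55 by 75 mm, with a plain closed wire loop on top (no gate), 101 mm high in all. Origin: centre of its underside.
- jar: Bystander: jar with a black lid, 72 mm across, 110 mm high. Origin: centre of its underside.
- beaker: Bystander: small aluminium beaker, 60 mm across, 65 mm high. Origin: centre of its underside.
- irgun: Bystander: infrared thermometer pistol lying on its side, 120 by 118 mm, 36 mm high. Origin: centre of its barrel's underside.
- spatula: Bystander: spatula lying flat along its x. Origin: under its middle.
- bowl: Bystander: steel bowl, 150 mm across, 60 mm high. Origin: centre of its underside.
Things that resemble listed ones, but are neither listed nor needed, are in the scene too. Of the things that look like the thermo, take the one that is farthest to the robot's left at the start.

How it is judged:
By the outcome, as a careful person would: the job done as asked, in the order asked, and still so for the second after the job is handed in, with the robot touching nothing.
It also fails if it takes over 61 s, if anything falls off the work surface, if the arm or the gripper's body presses on something with over 40 N, if the wrist force passes 120 N, or if a joint passes its speed limit or range.

## Working session

There is one attempt and no reset: what is moved stays moved. The work goes in short steps, Python scripts to look and compute and a shell command to move; the robot and the scene stay as the last step left them, time stands still between calls to the robot, and variables do not carry over. Pictures are saved under pics/ and viewed, at most 10 in all, crops included, and the job is handed in when it is done.

```bash
mkdir -p pics; ls; cat > h.py <<'E'
import numpy as np, cv2
from plant import bot
def cam(n):
    m=bot.camera_model(n); f=192/np.tan(np.radians(m["vfov"]/2)); return f,m["cx"],m["cy"],np.array(m["world_to_cam"])
def pts(n,depth):
    f,cx,cy,T=cam(n); v,u=np.mgrid[0:384,0:512]
    P=np.stack([(u-cx)/f*depth,(v-cy)/f*depth,depth,np.ones_like(depth)],-1)
    return (P@np.linalg.inv(T).T)[...,:3]
def proj(n,p):
    f,cx,cy,T=cam(n); q=T@np.append(p,1); return f*q[0]/q[2]+cx, f*q[1]/q[2]+cy
def save(n,img): cv2.imwrite('pics/'+n,img[...,::-1])
E
python3 - <<'E'
from h import *
print(bot.sense())
ims=[]
for c in("side","top"):
    im,d=bot.get_image(c); ims.append(im); np.savez(f'{c}0.npz',im=im,d=d); P=pts(c,d)
    m=bot.camera_model(c); print(c,m['vfov'],m['cx'],m['cy'],'cam at',np.linalg.inv(m['world_to_cam'])[:3,3].round(3),np.array(m['world_to_cam'])[2,:3].round(2))
    for n in("thermo","pot","tab","timer"):
        for r in bot.regions_of(n,c)[:4]:
            g=r["region"]&(d>0); print(c,n,round(r["conf"],2),np.round(r["extent"]),np.median(P[g],0).round(3),np.percentile(P[g],[2,98],axis=0).round(3).tolist() if g.any() else '')
save('a_side.png',cv2.resize(ims[0],(768,576)));save('a_top.png',cv2.resize(ims[1],(768,576)))
E
```

```text
pics
{'time': 0.0, 'joint_positions': array([-6.40217399e+01,  2.02617337e+01,  9.36294410e+01, -6.75908475e-04,
        6.61898750e+01, -1.38258485e-01]), 'dq': array([-0.00356523,  0.05020957, -0.05100392, -0.06564573,  0.0134335 ,
       -0.04023559]), 'joint_torque': array([-3.92858710e-03, -5.93854594e+01, -3.34216082e+01,  6.91573857e-02,
        2.33808631e-02, -1.24635790e-04]), 'ee_pos': array([ 0.27488768, -0.56073087,  0.2138692 ]), 'tool_rot': array([-1.79918949e+02,  4.22414364e-04,  2.61167922e+01]), 'force': array([0.06937216, 0.13998708, 0.29008945]), 'ft_torque': array([-0.01116267,  0.02549119,  0.00661128]), 'finger_force': 0.0, 'opening': 1.0021071528169962}
side 48.30908170068768 251.755109841293 192.77444067102064 cam at [-0.069  0.62   1.009] [ 0.47 -0.53 -0.71]
side thermo 0.91 [333. 163.  18.  53.] [ 0.429 -0.327  0.058] [[0.409, -0.499, 0.003], [0.524, -0.305, 0.207]]
side thermo 0.66 [346. 143.  18.  54.] [ 0.447 -0.437  0.056] [[0.431, -0.462, 0.011], [0.472, -0.417, 0.209]]
side thermo 0.23 [269. 151.  19.  21.] [ 0.652 -0.287  0.061] [[0.639, -0.314, 0.0
[... 1040 characters left out ...]
-0.445  0.053] [[0.215, -0.474, 0.007], [0.264, -0.423, 0.206]]
top pot 0.77 [233. 133. 105. 103.] [0.679 0.084 0.169] [[0.557, -0.03, 0.086], [0.797, 0.195, 0.226]]
top tab 0.93 [410. 202.  32.  19.] [ 0.458 -0.434  0.054] [[0.434, -0.466, 0.004], [0.481, -0.412, 0.207]]
top tab 0.77 [418. 272.  34.  21.] [ 0.239 -0.446  0.053] [[0.213, -0.478, 0.004], [0.263, -0.423, 0.206]]
top tab 0.62 [425. 230.  33.  12.] [ 0.368 -0.47   0.054] [[0.348, -0.497, 0.002], [0.388, -0.448, 0.207]]
top tab 0.52 [372. 207.  34.  16.] [ 0.433 -0.323  0.055] [[0.413, -0.339, 0.001], [0.453, -0.3, 0.207]]
top timer 0.59 [352. 137.  23.  16.] [ 0.657 -0.283  0.072] [[0.639, -0.313, 0.006], [0.681, -0.259, 0.095]]
```

View pics/a_side.png

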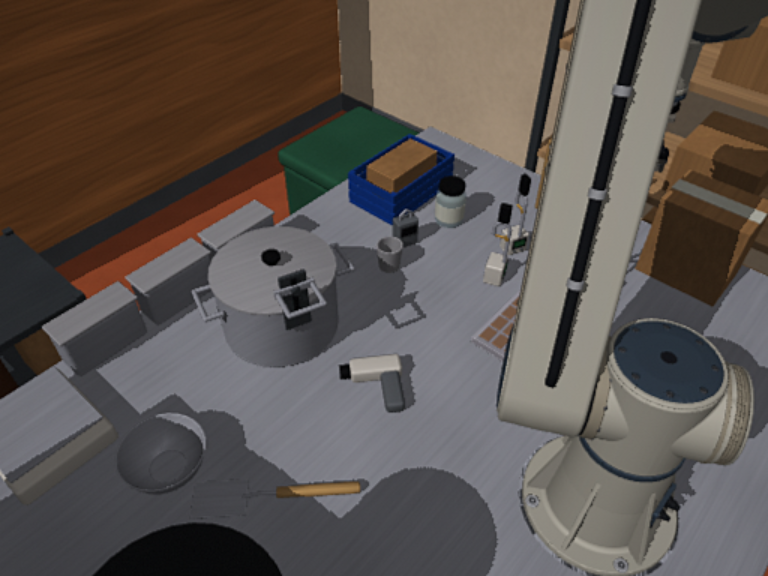

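View pics/a_top.png

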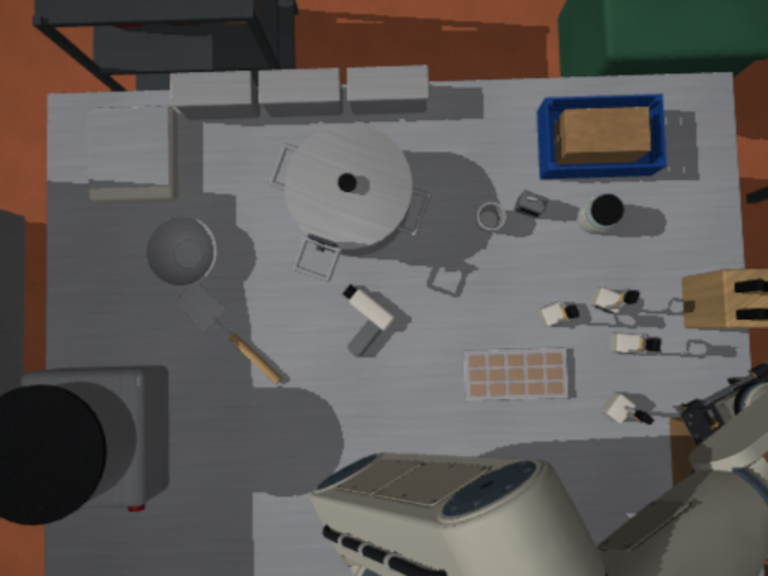

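```bash
python3 - <<'E'
from h import *
S=np.load('side0.npz');T=np.load('top0.npz')
C={'side':pts('side',S['d']),'top':pts('top',T['d'])}
for n,P in C.items():
    near=(np.hypot(P[...,0]-.432,P[...,1]+.326)<.05)
    for lo,hi in((.048,.06),(.065,.115),(.12,.158),(.17,.202),(.2025,.21)):
        g=near&(P[...,2]>lo)&(P[...,2]<hi); q=P[g]
        if len(q): 
            print(n,lo,hi,len(q),q.mean(0).round(4), np.array(cv2.minAreaRect(q[:,:2].astype('f4')*1000)[1]).round(), 'rect',np.round(cv2.minAreaRect(q[:,:2].astype('f4')*1000)[0]),cv2.minAreaRect(q[:,:2].astype('f4')*1000)[2])
            if n=='top' and .06<lo<.13: print(q.round(3).tolist()[:12])
# pot
P=C['top'];g=(P[...,2]>.13)&(P[...,2]<.175)&(np.hypot(P[...,0]-.68,P[...,1]-.083)<.125)
q=P[g]; print('pot top',len(q),cv2.minEnclosingCircle(q[:,:2].astype('f4')))
for n,P in C.items():
    g=(np.hypot(P[...,0]-.5,P[...,1]-.13)<.075)&(P[...,2]>.185)&(P[...,2]<.26)
    q=P[g];print(n,'eye',len(q),q.mean(0))
    print(q[::max(1,len(q)//60)].round(3).tolist())
a=cv2.resize(S['im'][165:235,160:240],(640,560),interpolation=cv2.INTER_CUBIC)
b=cv2.resize(S['im'][105:200,305:365],(360,570),interpolation=cv2.INTER_CUBIC)[:560]
save('b.png',np.hstack([a[:,:440],b]))
E
```

```text
side 0.048 0.06 131 [ 0.4324 -0.3271  0.0552] [41. 55.] rect [ 434. -331.] 17.171916961669922
side 0.065 0.115 29 [ 0.4178 -0.3367  0.0895] [8. 7.] rect [ 418. -338.] 72.91903686523438
side 0.12 0.158 65 [ 0.4317 -0.3316  0.1375] [39. 15.] rect [ 434. -333.] 11.175613403320312
side 0.17 0.202 66 [ 0.4316 -0.3276  0.1867] [24. 12.] rect [ 432. -329.] 23.603769302368164
side 0.2025 0.21 28 [ 0.4327 -0.332   0.2066] [22. 14.] rect [ 434. -333.] 18.309598922729492
top 0.048 0.06 139 [ 0.4334 -0.3215  0.0527] [40. 50.] rect [ 433. -327.] 19.438932418823242
top 0.065 0.115 10 [ 0.4183 -0.3312  0.0891] [7. 2.] rect [ 419. -331.] 16.660213470458984
[[0.422, -0.331, 0.077], [0.422, -0.331, 0.092], [0.419, -0.33, 0.069], [0.419, -0.33, 0.084], [0.419, -0.331, 0.092], [0.419, -0.33, 0.11], [0.416, -0.331, 0.078], [0.416, -0.332, 0.086], [0.416, -0.333, 0.094], [0.416, -0.333, 0.109]]
top 0.12 0.158 35 [ 0.4341 -0.3271  0.1361] [40.  7.] rect [ 434. -327.] 17.82442855834961
[[0.453, -0.322, 0.138], [0.453, -0.323, 0.146], [0.45, -0.32, 0.134], [0.45, -0.32, 0.148], [0.45, -0.322, 0.151], [0.45, 
[... 3037 characters left out ...]
.534, 0.111, 0.221], [0.533, 0.179, 0.225], [0.53, 0.111, 0.226], [0.53, 0.177, 0.223], [0.529, 0.109, 0.215], [0.527, 0.174, 0.222], [0.525, 0.117, 0.225], [0.525, 0.182, 0.224], [0.524, 0.172, 0.223], [0.524, 0.161, 0.221], [0.522, 0.174, 0.223], [0.521, 0.163, 0.223], [0.521, 0.153, 0.219], [0.52, 0.111, 0.222], [0.519, 0.161, 0.222], [0.518, 0.15, 0.221], [0.517, 0.117, 0.226], [0.516, 0.158, 0.223], [0.515, 0.147, 0.222], [0.515, 0.136, 0.221], [0.513, 0.153, 0.22], [0.513, 0.142, 0.222], [0.512, 0.131, 0.221], [0.512, 0.117, 0.223], [0.509, 0.139, 0.225], [0.509, 0.128, 0.223], [0.509, 0.117, 0.223], [0.507, 0.131, 0.22], [0.506, 0.12, 0.223], [0.504, 0.126, 0.22], [0.501, 0.12, 0.22]]
```

View pics/b.png

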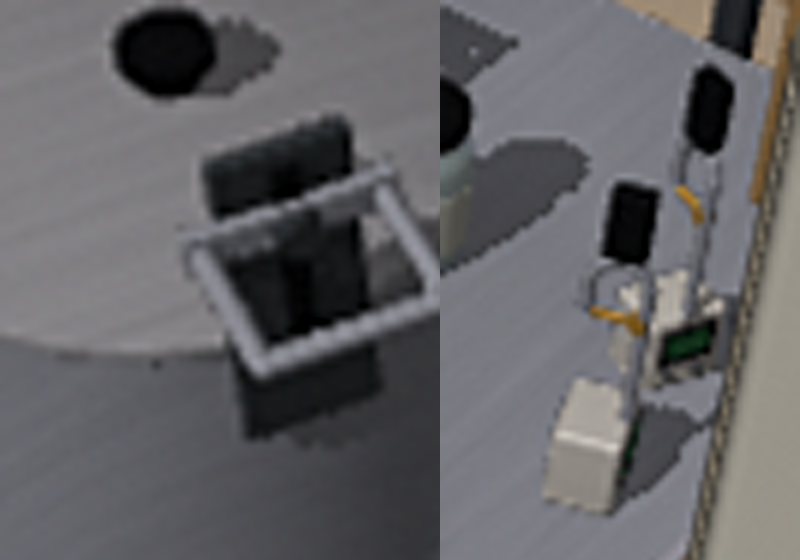

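```bash
cat >> h.py <<'E'
from scipy.spatial.transform import Rotation as R
def plan(p,yaw):
    s=bot.sense(); M=R.from_euler('xyz',s['tool_rot'],degrees=True).as_matrix()
    d=M.T@(np.array(p)-s['ee_pos']); t=-((yaw-s['tool_rot'][2]+90)%180-90)/30
    print('shift',d.round(4),'twist',round(t,3),'rows',round(np.linalg.norm(d)/.05,1)); return d
E
python3 - <<'E'
from h import *
S=np.load('side0.npz');T=np.load('top0.npz')
for n,D in(('side',S),('top',T)):
    P=pts(n,D['d']); c=np.array([.5073,.1493]);
    for _ in range(3):
        for yaw in [-21]:
            ax=np.array([np.cos(np.radians(yaw)),np.sin(np.radians(yaw))]);ay=np.array([-ax[1],ax[0]])
            u=(P[...,:2]-[.680,.083])@ax; v=(P[...,:2]-[.680,.083])@ay
            g=(u>-.2)&(u<-.17)&(abs(v)<.025)&(P[...,2]>.19)
            q=P[g]; vx,vy,x0,y0=cv2.fitLine(q[:,:2].astype('f4'),cv2.DIST_HUBER,0,.01,.01).ravel()
    print(n,len(q),'ang',np.degrees(np.arctan(-vx/vy)),'mean uvz',u[g].mean(),v[g].mean(),q[:,2].mean(),np.percentile(q[:,2],[5,95]))
    g2=(u>-.21)&(u<-.17)&(abs(v)<.06)&(P[...,2]>.2); print('v range',v[g2].min(),v[g2].max(),'u',u[g2].min(),u[g2].max())
    k=(P[...,2]>.188)&(P[...,2]<.205)&(np.hypot(u,v)<.05);print('knob',P[k].mean(0))
plan([.434,-.3285,.29],109.5)
E
```

```text
side 70 ang -20.36757 mean uvz -0.17763296694839675 -0.00023159625308629076 0.22442802332640274 [0.22014492 0.22751254]
v range -0.03415703817090033 0.0371120830825484 u -0.18243352731861 -0.17026652277448817
knob [0.68534688 0.08165281 0.1974337 ]
top 60 ang -20.247812 mean uvz -0.17704877454140927 -0.00035656976575293046 0.22283150675525634 [0.21950429 0.22667338]
v range -0.031690394414352355 0.04045151223469914 u -0.1814782559569205 -0.17011304191119508
knob [0.68802121 0.08367972 0.19560474]
shift [ 0.2451 -0.139  -0.0754] twist -2.78 rows 5.8
```

```bash
python3 -m jog '0 0 -0.05 0; 0 0 -0.075 0; 0.05 -0.03 -0.075 -0.25; 0.09 -0.05 -0.075 -0.5; 0.13 -0.075 -0.075 -0.75; 0.17 -0.097 -0.075 -1; 0.21 -0.12 -0.075 -1; 0.245 -0.139 -0.075 -1; 0.245 -0.139 -0.075 -1' -1; python3 -m jog '0 0 0 -0.25; 0 0 0 -0.5; 0 0 0 -0.75; 0 0 0 -1'; python3 -m jog '0 0 0 -0.25; 0 0 0 -0.5; 0 0 0 -0.78; 0 0 0 -0.78;0 0 0 -0.78'
python3 - <<'E'
from h import *
plan([.434,-.3285,.168],109.5)
ims=[]
for c in("side","top"):
    im,d=bot.get_image(c); P=pts(c,d)
    u,v=map(int,proj(c,[.434,-.3285,.15])); ims.append(cv2.resize(im[max(0,v-40):v+40,u-40:u+40],(400,400),interpolation=cv2.INTER_CUBIC))
    near=(np.hypot(P[...,0]-.434,P[...,1]+.3285)<.04)
    for lo,hi in((.048,.06),(.17,.202),(.203,.21)):
        q=P[near&(P[...,2]>lo)&(P[...,2]<hi)]
        if len(q)>4:print(c,lo,len(q),cv2.minAreaRect(q[:,:2].astype('f4')*1000))
save('c.png',np.hstack(ims))
E
```

```text
time: 1.4
ee_pos: [0.4361, -0.3252, 0.2898]
tool_rot: [180.0, -0.1, 56.3]
force: [-0.1, -0.7, -0.3]
opening: 0.999
finger_force: 0.0
time: 1.8
ee_pos: [0.4335, -0.3292, 0.2896]
tool_rot: [-180.0, 0.0, 86.4]
force: [0.9, -0.9, 0.5]
opening: 1.0
finger_force: 0.0
time: 2.3
ee_pos: [0.4336, -0.329, 0.2896]
tool_rot: [-180.0, 0.0, 109.2]
force: [-0.1, -0.3, 0.4]
opening: 0.997
finger_force: 0.0
shift [0.0004 0.0006 0.1216] twist -0.009 rows 2.4
side 0.048 130 ((432.0752868652344, -331.7524719238281), (40.77565383911133, 55.745582580566406), 17.614917755126953)
side 0.17 67 ((430.9469909667969, -327.1253356933594), (23.96591567993164, 12.908463478088379), 27.74921417236328)
side 0.203 27 ((433.2308349609375, -332.5314025878906), (22.154321670532227, 13.96658706665039), 18.483537673950195)
top 0.048 150 ((433.5257873535156, -326.57110595703125), (38.88224411010742, 50.708740234375), 20.10307502746582)
top 0.17 33 ((434.7454528808594, -328.53619384765625), (22.832490921020508, 15.332208633422852), 17.03902244567871)
top 0.203 29 ((435.29144287109375, -328.7603759765625), (22.43041229248047, 13.079158782958984), 30.67481231689453)
```

View pics/c.png

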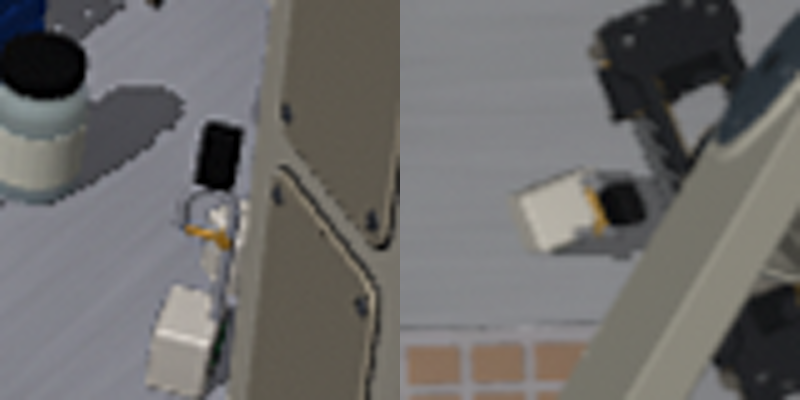

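```bash
python3 -m jog '0 0 0.04 0; 0 0 0.08 0; 0 0 0.11 0; 0 0 0.12 0; 0 0 0.12 0; 0 0 0.12 0' && python3 -m jog '0 0 0 0;0 0 0 0;0 0 0 0;0 0 0 0;0 0 0 0;0 0 0 0;0 0 0 0;0 0 0 0;0 0 0 0;0 0 0 0' 1 35 && python3 -m jog '0 0 0 0;0 0 0 0; 0 0 -0.01 0;0 0 -0.03 0;0 0 -0.06 0;0 0 -0.06 0; 0 0 -0.06 0'
```

```text
time: 3.0
ee_pos: [0.4347, -0.3292, 0.1709]
tool_rot: [179.9, 0.1, 109.5]
force: [0.9, 0.4, 0.6]
opening: 0.999
finger_force: 0.0
time: 4.0
ee_pos: [0.4339, -0.3285, 0.1695]
tool_rot: [-180.0, -0.0, 109.5]
force: [0.0, 0.7, -0.6]
opening: 0.26
finger_force: 35.0
time: 4.7
ee_pos: [0.4341, -0.3287, 0.23]
tool_rot: [180.0, 0.1, 109.5]
force: [-0.6, 0.3, -3.1]
opening: 0.258
finger_force: 35.0
```

```bash
python3 - <<'E'
from h import *
plan([.44,.174,.3025],69.7)
E
```

```text
shift [ 0.4717  0.1736 -0.0729] twist 1.327 rows 10.2
```

```bash
python3 -m jog '0 0 -0.035 0;0.02 0.007 -0.07 0; 0.06 0.022 -0.073 0.1; 0.1 0.037 -0.073 0.2; 0.14 0.052 -0.073 0.35; 0.18 0.066 -0.073 0.5; 0.22 0.081 -0.073 0.65; 0.26 0.096 -0.073 0.8; 0.3 0.11 -0.073 1; 0.34 0.125 -0.073 1;0.38 0.14 -0.073 1;0.42 0.155 -0.073 1'; python3 - <<'E'
from h import *
plan([.44,.174,.3025],69.7)
E
```

```text
time: 5.9
ee_pos: [0.4386, 0.1206, 0.3012]
tool_rot: [-179.9, 0.1, 79.5]
force: [0.9, -1.1, -2.1]
opening: 0.258
finger_force: 35.0
shift [ 0.0527 -0.0084 -0.0013] twist 0.327 rows 1.1
```

```bash
python3 -m jog '0.02 -0.003 -0.001 0.1;0.04 -0.006 -0.001 0.2;0.053 -0.008 -0.001 0.327;0.053 -0.008 -0.001 0.327;0.053 -0.008 -0.001 0.327;0.053 -0.008 -0.001 0.327;0.053 -0.008 -0.001 0.327;0.053 -0.008 -0.001 0.327'; python3 - <<'E'
from h import *
plan([.44,.174,.3025],69.7)
ims=[]
ax=np.array([np.cos(np.radians(-20.3)),np.sin(np.radians(-20.3))]);ay=np.array([-ax[1],ax[0]])
o=bot.sense()['ee_pos'];print(o)
for c in("side","top"):
    im,d=bot.get_image(c); P=pts(c,d); np.savez(c+'1.npz',im=im,d=d)
    u,v=map(int,proj(c,[.48,.16,.22])); ims.append(cv2.resize(im[max(0,v-45):v+45,u-45:u+45],(400,400),interpolation=cv2.INTER_CUBIC))
    Q=np.dstack([(P[...,:2]-o[:2])@ax,(P[...,:2]-o[:2])@ay,P[...,2]])
    A=(abs(Q[...,1])<.035)
    def rep(t,g,k=None):
        q=Q[g]
        if len(q): print(c,t,len(q),'mean',q.mean(0).round(4),'5-95',np.percentile(q,[3,97],axis=0).round(3).tolist())
    rep('bar',(abs(Q[...,1]+.0)<.022)&(Q[...,0]>.06)&(Q[...,0]<.095)&(Q[...,2]>.2)&(Q[...,2]<.235))
    rep('block',A&(abs(Q[...,0])<.03)&(Q[...,2]<.195)&(Q[...,2]>.12))
    rep('blocktop',A&(abs(Q[...,0])<.03)&(Q[...,2]<.191)&(Q[...,2]>.181))
    rep('shank',A&(Q[...,0]<-.008)&(Q[...,0]>-.03)&(Q[...,2]<.25)&(Q[...,2]>.197))
    rep('nose',A&(Q[...,0]>.009)&(Q[...,0]<.03)&(Q[...,2]<.28)&(Q[...,2]>.245))
save('d.png',np.hstack(ims))
E
```

```text
time: 6.7
ee_pos: [0.4415, 0.1721, 0.3036]
tool_rot: [180.0, 0.0, 69.7]
force: [0.0, 0.3, -2.1]
opening: 0.263
finger_force: 35.0
shift [ 0.0013 -0.0021  0.0011] twist -0.001 rows 0.1
[0.44152326 0.17207529 0.30356281]
side bar 59 mean [0.0766 0.     0.2247] 5-95 [[0.073, -0.021, 0.219], [0.08, 0.021, 0.228]]
side block 491 mean [-0.0105 -0.0002  0.1754] 5-95 [[-0.023, -0.028, 0.142], [0.015, 0.021, 0.192]]
side blocktop 213 mean [-0.0049 -0.0027  0.1877] 5-95 [[-0.021, -0.028, 0.182], [0.017, 0.02, 0.191]]
side shank 50 mean [-0.0185 -0.0038  0.2254] 5-95 [[-0.02, -0.007, 0.2], [-0.015, -0.001, 0.249]]
side nose 12 mean [ 0.0135 -0.0031  0.2656] 5-95 [[0.011, -0.006, 0.259], [0.018, -0.001, 0.276]]
top bar 29 mean [ 0.0778 -0.0106  0.2228] 5-95 [[0.073, -0.021, 0.217], [0.083, 0.001, 0.227]]
top block 115 mean [ 0.0034 -0.0178  0.1795] 5-95 [[-0.017, -0.027, 0.143], [0.018, -0.001, 0.19]]
top blocktop 86 mean [ 0.0037 -0.0163  0.1861] 5-95 [[-0.015, -0.026, 0.182], [0.018, -0.002, 0.19]]
```

View pics/d.png

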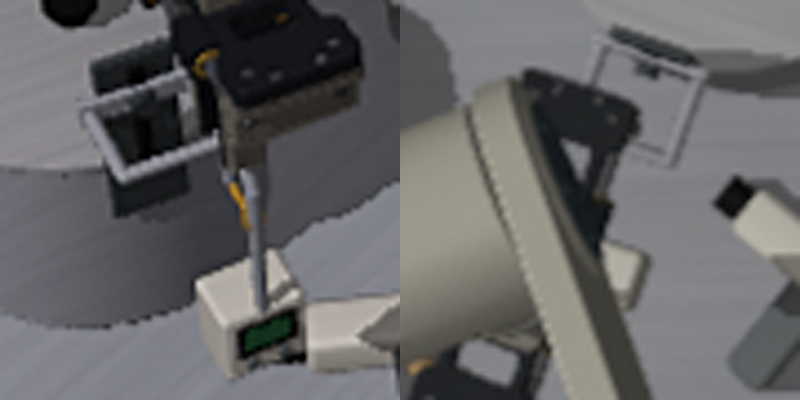

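```bash
python3 -m jog '0 0.02 0 0;0 0.04 0 0;0 0.055 0 0;0 0.065 0 0;0 0.0735 0 0;0 0.0735 0 0;0 0.0735 0 0;0 0.0735 0 0'; python3 - <<'E'
from h import *
ims=[]
ax=np.array([np.cos(np.radians(-20.3)),np.sin(np.radians(-20.3))]);ay=np.array([-ax[1],ax[0]])
s=bot.sense();o=s['ee_pos'];print(o,s['force'])
for c in("side","top"):
    im,d=bot.get_image(c); P=pts(c,d)
    u,v=map(int,proj(c,[.51,.146,.22])); ims.append(cv2.resize(im[max(0,v-40):v+40,u-40:u+40],(400,400),interpolation=cv2.INTER_CUBIC))
    Q=np.dstack([(P[...,:2]-o[:2])@ax,(P[...,:2]-o[:2])@ay,P[...,2]])
    def rep(t,g):
        q=Q[g]
        if len(q): print(c,t,len(q),'mean',q.mean(0).round(4),'5-95',np.percentile(q,[3,97],axis=0).round(3).tolist())
    z=Q[...,2]
    rep('bar',(abs(Q[...,1])<.026)&(abs(Q[...,1]+.003)>.007)&(Q[...,0]>-.01)&(Q[...,0]<.02)&(z>.205)&(z<.235))
    rep('shank',(abs(Q[...,1])<.012)&(Q[...,0]<-.011)&(Q[...,0]>-.03)&(z<.28)&(z>.197))
    rep('blocktop',(abs(Q[...,1])<.035)&(abs(Q[...,0])<.03)&(z<.191)&(z>.181))
save('e.png',np.hstack(ims))
E
```

```text
time: 7.6
ee_pos: [0.5099, 0.1473, 0.3036]
tool_rot: [-180.0, 0.0, 69.7]
force: [0.0, -0.3, -2.2]
opening: 0.257
finger_force: 35.0
[0.50992708 0.14732242 0.30355651] [ 0.03782227 -0.26933925 -2.15164687]
side bar 45 mean [0.0047 0.0033 0.2241] 5-95 [[0.0, -0.025, 0.219], [0.01, 0.024, 0.227]]
side shank 82 mean [-0.0183 -0.0038  0.2408] 5-95 [[-0.021, -0.008, 0.2], [-0.014, -0.0, 0.276]]
side blocktop 203 mean [-0.0054 -0.0023  0.1877] 5-95 [[-0.022, -0.028, 0.182], [0.017, 0.021, 0.191]]
top bar 6 mean [ 0.0145 -0.0245  0.2226] 5-95 [[0.009, -0.026, 0.221], [0.019, -0.023, 0.224]]
top blocktop 3 mean [ 0.0099 -0.0232  0.1841] 5-95 [[0.003, -0.027, 0.182], [0.017, -0.016, 0.186]]
```

View pics/e.png

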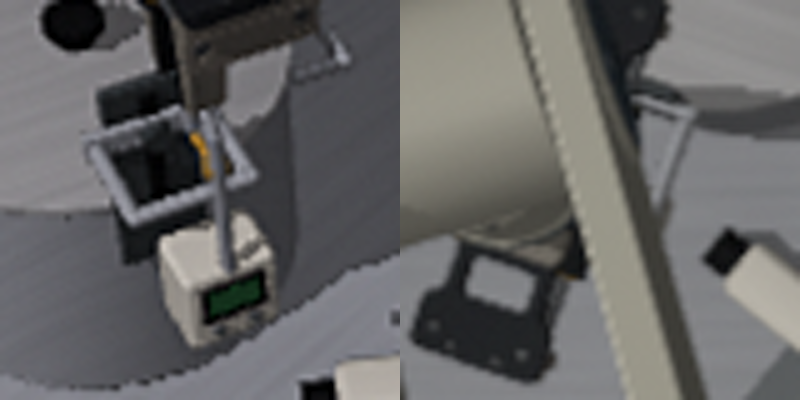

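```bash
python3 -m jog '0.004 0.0012 0.008 0;0.004 0.0012 0.016 0;0.004 0.0012 0.022 0;0.004 0.0012 0.025 0;0.004 0.0012 0.025 0;0.004 0.0012 0.025 0'; python3 -m jog '0 0 0.001 0;0 0 0.002 0;0 0 0.003 0;0 0 0.003 0'; python3 -m jog '0 0 0.001 0;0 0 0.002 0;0 0 0.003 0;0 0 0.003 0'
```

```text
time: 8.3
ee_pos: [0.513, 0.1505, 0.2786]
tool_rot: [-180.0, -0.0, 69.7]
force: [-0.3, -0.1, -1.8]
opening: 0.259
finger_force: 35.0
time: 8.7
ee_pos: [0.5129, 0.1505, 0.2755]
tool_rot: [-180.0, 0.0, 69.7]
force: [1.0, 0.9, -2.1]
opening: 0.259
finger_force: 35.0
time: 9.1
ee_pos: [0.513, 0.1506, 0.2728]
tool_rot: [180.0, -0.0, 69.7]
force: [-1.0, -0.4, 2.5]
opening: 0.26
finger_force: 35.0
```

```bash
python3 -m jog '0 0 0.0005 0;0 0 0.001 0;0 0 0.001 0'; python3 -m jog '0 0 0.0005 0;0 0 0.001 0;0 0 0.001 0'; python3 -m jog '0 0 0.0005 0;0 0 0.001 0;0 0 0.001 0'
```

```text
time: 9.4
ee_pos: [0.513, 0.1506, 0.2716]
tool_rot: [180.0, -0.0, 69.7]
force: [-1.5, -0.0, 2.8]
opening: 0.257
finger_force: 35.0
time: 9.7
ee_pos: [0.513, 0.1506, 0.2706]
tool_rot: [180.0, -0.0, 69.7]
force: [-1.6, 0.1, 2.2]
opening: 0.258
finger_force: 35.0
time: 10.0
ee_pos: [0.513, 0.1505, 0.2696]
tool_rot: [180.0, -0.0, 69.7]
force: [-0.8, 1.0, 2.8]
opening: 0.257
finger_force: 35.0
```

```bash
for k in 1; do python3 -m jog '0 0 0.001 0;0 0 0.002 0;0 0 0.003 0;0 0 0.004 0;0 0 0.004 0'; python3 -m jog '0 0 0.001 0;0 0 0.002 0;0 0 0.003 0;0 0 0.004 0;0 0 0.004 0'; python3 -m jog '0 0 0.001 0;0 0 0.002 0;0 0 0.003 0;0 0 0.004 0;0 0 0.004 0'; done | grep -E 'pos|force:'
```

```text
ee_pos: [0.5134, 0.1505, 0.2657]
force: [-0.2, -0.0, 4.9]
finger_force: 35.0
ee_pos: [0.5127, 0.1507, 0.2615]
force: [-1.3, 1.5, 4.3]
finger_force: 35.0
ee_pos: [0.5124, 0.1506, 0.2572]
force: [-3.0, 2.2, 3.5]
finger_force: 35.0
```

```bash
(python3 -m jog '0 0 0.001 0;0 0 0.002 0;0 0 0.003 0;0 0 0.004 0;0 0 0.004 0'; python3 -m jog '0 0 0.001 0;0 0 0.002 0;0 0 0.003 0;0 0 0.004 0;0 0 0.004 0'; python3 -m jog '0 0 0.001 0;0 0 0.002 0;0 0 0.003 0;0 0 0.003 0') | grep -E 'pos|force:'
```

```text
ee_pos: [0.5124, 0.1505, 0.2532]
force: [-3.9, 1.6, 3.0]
finger_force: 35.0
ee_pos: [0.5125, 0.1506, 0.2492]
force: [-4.1, 2.2, 1.3]
finger_force: 35.0
ee_pos: [0.5122, 0.1506, 0.246]
force: [-5.4, 2.2, -0.7]
finger_force: 35.0
```

```bash
(python3 -m jog '0 0 0.001 0;0 0 0.0015 0;0 0 0.0015 0'; python3 -m jog '0 0 0.001 0;0 0 0.0015 0;0 0 0.0015 0';python3 -m jog '0 0 0.001 0;0 0 0.001 0;0 0 0.001 0') | grep -E 'pos|force:'
```

```text
ee_pos: [0.5122, 0.1505, 0.2444]
force: [-5.8, 2.5, -1.8]
finger_force: 35.0
ee_pos: [0.5134, 0.1502, 0.2433]
force: [-0.2, 0.2, -3.1]
finger_force: 35.0
ee_pos: [0.5133, 0.1505, 0.2427]
force: [0.1, -0.4, -1.8]
finger_force: 35.0
```

```bash
(python3 -m jog '0 0.002 0 0;0 0.004 0 0;0 0.0045 0 0;0 0.0045 0 0;0 0.0045 0 0'; python3 -m jog '0 0 0.0005 0;0 0 0.001 0;0 0 0.0015 0;0 0 0.0015 0;0 0 0.0015 0';python3 -m jog '0 0 0.0005 0;0 0 0.001 0;0 0 0.001 0;0 0 0.001 0') | grep -E 'pos|force:'
```

```text
ee_pos: [0.5171, 0.149, 0.2426]
force: [-0.5, -0.7, -2.4]
finger_force: 35.0
ee_pos: [0.5171, 0.149, 0.2411]
force: [-0.0, -0.4, -1.5]
finger_force: 35.0
ee_pos: [0.5172, 0.149, 0.2401]
force: [-0.1, 0.7, -2.6]
finger_force: 35.0
```

```bash
(python3 -m jog '0 0 0.0005 0;0 0 0.0005 0;0 0 0.0005 0'; python3 -m jog '0 0 0.0005 0;0 0 0.0005 0;0 0 0.0005 0';python3 -m jog '0 0 0.0005 0;0 0 0.0005 0;0 0 0.0005 0') | grep -E 'pos|force:'
```

```text
ee_pos: [0.5171, 0.1489, 0.2396]
force: [-0.4, 0.6, -1.7]
finger_force: 35.0
ee_pos: [0.5171, 0.1489, 0.2391]
force: [-0.3, 0.2, -3.2]
finger_force: 35.0
ee_pos: [0.5171, 0.149, 0.2386]
force: [0.1, 1.1, -2.6]
finger_force: 35.0
```

```bash
(python3 -m jog '0 0 0.0003 0;0 0 0.0003 0;0 0 0.0003 0'; python3 -m jog '0 0 0.0003 0;0 0 0.0003 0;0 0 0.0003 0') | grep -E 'pos|force:'
```

```text
ee_pos: [0.5172, 0.149, 0.2384]
force: [-0.1, -0.6, -0.7]
finger_force: 35.0
ee_pos: [0.5172, 0.1489, 0.2382]
force: [-0.1, -0.7, 2.5]
finger_force: 35.0
```

```bash
(python3 -m jog '0 0 0.0003 0;0 0 0.0003 0;0 0 0.0003 0'; python3 -m jog '0 0 0.0003 0;0 0 0.0003 0;0 0 0.0003 0') | grep -E 'pos|force:'
```

```text
ee_pos: [0.5173, 0.149, 0.238]
force: [-2.3, -0.5, 5.0]
finger_force: 35.0
ee_pos: [0.5173, 0.149, 0.2379]
force: [-1.7, -1.3, 6.5]
finger_force: 35.0
```

```bash
(python3 -m jog '0 0 -0.0006 0;0 0 -0.0006 0;0 0 -0.0006 0;0 0 -0.0006 0'; python3 -m jog '0 0 0 0;0 0 0 0;0 0 0 0;0 0 0 0;0 0 0 0;0 0 0 0;0 0 0 0;0 0 0 0;0 0 0 0;0 0 0 0' 0.1 3) | grep -E 'pos|force:|opening'
python3 - <<'E'
from h import *
ims=[]
for c in("side","top"):
    im,d=bot.get_image(c)
    u,v=map(int,proj(c,[.515,.146,.2])); ims.append(cv2.resize(im[max(0,v-40):v+40,u-40:u+40],(400,400),interpolation=cv2.INTER_CUBIC))
save('f.png',np.hstack(ims))
E
```

```text
ee_pos: [0.5173, 0.149, 0.238]
force: [-0.8, 0.1, 4.3]
opening: 0.258
finger_force: 35.0
ee_pos: [0.5172, 0.149, 0.238]
force: [0.5, -1.0, -0.3]
opening: 0.448
finger_force: 0.0
```

View pics/f.png

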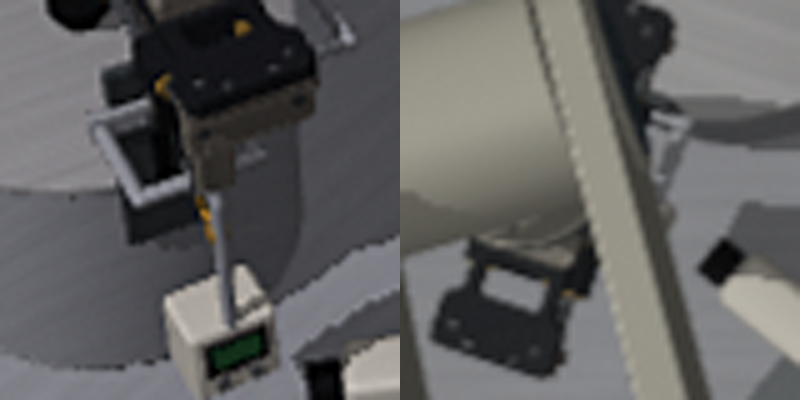

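The picture shows the thermometer hanging upright from the bar, with the brass gate shut below it (side crop around 208,215) and the fingers clear of the tab. I'll withdraw upward.

```bash
(python3 -m jog '0 0 -0.005 0;0 0 -0.015 0;0 0 -0.03 0;0 0 -0.05 0;0 0 -0.08 0;0 0 -0.12 0;0 0 -0.15 0;0 0 -0.15 0'; python3 -m jog '0 -0.04 0 0;0 -0.08 0 0;0 -0.12 0 0;0 -0.15 0 0;0 -0.15 0 0;0 -0.15 0 0;0 -0.15 0 0;0 -0.15 0 0;0 -0.15 0 0;0 -0.15 0 0;0 -0.15 0 0;0 -0.15 0 0') | grep -E 'time|pos|force:|opening'
python3 - <<'E'
from h import *
ims=[]
ax=np.array([.938,-.347]);ay=np.array([.347,.938])
for k in range(3):
    im,d=bot.get_image('side'); P=pts('side',d);o=np.array([.5172,.149])
    Q=np.dstack([(P[...,:2]-o)@ax,(P[...,:2]-o)@ay,P[...,2]]);z=Q[...,2]
    for lo,hi in((.06,.125),(.13,.2),(.245,.27)):
        g=(abs(Q[...,0])<.035)&(abs(Q[...,1])<.04)&(z>lo)&(z<hi); print(lo,g.sum(),Q[g].mean(0).round(4))
    if k<2:
        pass
for c in('side','top'):
    im,d=bot.get_image(c)
    u,v=map(int,proj(c,[.515,.146,.2])); ims.append(cv2.resize(im[max(0,v-40):v+40,u-40:u+40],(400,400),interpolation=cv2.INTER_CUBIC))
save('g.png',np.hstack(ims))
E
```

```text
time: 19.6
ee_pos: [0.5189, 0.1495, 0.3936]
force: [1.0, -1.0, -0.3]
opening: 0.447
finger_force: 0.0
time: 20.8
ee_pos: [0.3766, 0.2009, 0.3879]
force: [-0.4, -1.1, 0.5]
opening: 0.451
finger_force: 0.0
0.06 362 [-0.0128 -0.0005  0.1075]
0.13 75 [-0.014  -0.004   0.1723]
0.245 56 [-0.0069 -0.0023  0.2563]
0.06 369 [-0.0126 -0.0014  0.1076]
0.13 78 [-0.0135 -0.0041  0.1731]
0.245 57 [-0.0072 -0.0023  0.2573]
0.06 365 [-0.0124 -0.0009  0.1077]
0.13 74 [-0.0139 -0.004   0.1727]
0.245 55 [-0.0068 -0.0021  0.2576]
```

View pics/g.png

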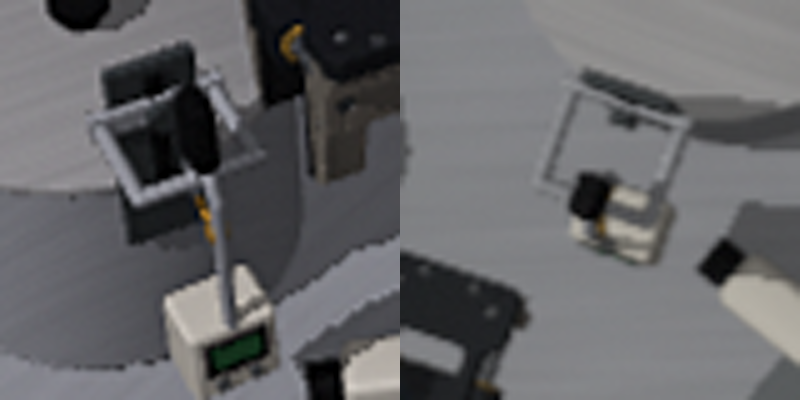

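The thermometer hangs on the eye's front bar (side crop 205,190) with the gate shut, the gripper clear and the other things in place. I'll let it settle, check that it's still, and hand in.

```bash
for i in 1 2 3; do python3 -m jog '0 0 0 0;0 0 0 0;0 0 0 0;0 0 0 0;0 0 0 0;0 0 0 0;0 0 0 0;0 0 0 0;0 0 0 0;0 0 0 0;0 0 0 0;0 0 0 0' >/dev/null; done
python3 - <<'E'
from h import *
o=np.array([.5172,.149]);ax=np.array([.938,-.347]);ay=np.array([.347,.938]);r=[]
for k in range(8):
    im,d=bot.get_image('side'); P=pts('side',d)
    Q=np.dstack([(P[...,:2]-o)@ax,(P[...,:2]-o)@ay,P[...,2]]);z=Q[...,2]
    g=(abs(Q[...,0])<.035)&(abs(Q[...,1])<.04)&(z>.06)&(z<.125); r.append(Q[g].mean(0))
print(np.round(r,4)); 
if np.ptp(r,0).max()<.002: print(bot.close_job())
E
```

```text
[[-0.0122 -0.0008  0.1081]
 [-0.013  -0.0014  0.1076]
 [-0.0131 -0.0009  0.1071]
 [-0.0129 -0.0008  0.107 ]
 [-0.0122 -0.001   0.1082]
 [-0.0124 -0.0009  0.1076]
 [-0.0127 -0.0006  0.1075]
 [-0.0129 -0.0012  0.1079]]
the job is handed in; nothing more can be done
None
```

The leftmost thermometer is clipped onto the pot's eye with its gate shut, hanging still and released; force readings at the end of each move put the push on the eye at about 9 N at most, and the job was handed in at about 25 s.

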